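Unstack the coil parts into their nests

TASK

The parts of the coil kit have been piled on top of one another: brass nut, bobbin, steel disc and, at the bottom, the grey fuse box. Take the pile apart and set each part upright and flat inside its own wooden nest: the nut in the small round dish, the bobbin in the square tray, the disc in the large round dish and the box in the oblong tray, long side along long side. Do not let any part tip over, and leave the brass weight and the eraser where they lie.

Things in the scene. Friction and masses are not known exactly. Their poses are not given: they have to be found in the camera images.
- brass_nut: Round knurled brass terminal nut, 20 mm across and 16 mm high, upright sides for its lower 12 mm, a 17 mm neck above, on top of the stack. At the start it stands on the bobbin. Origin at the centre of its underside, z up. Belongs in the small round dish.
- bobbin: Bobbin of copper wire with two dark flanges, 31 mm across and 24 mm high, axis upright; flanges 5 mm thick, the winding between them about 27 mm across. At the start it stands on the steel disc. Origin at the centre of its underside, z up. Belongs in the square tray.
- pole_disc: Plain steel disc, 46 mm across and 14 mm thick, lying flat, with a shallow groove round its edge. At the start it lies on the fuse box. Origin at the centre of its underside, z up. Belongs in the large round dish.
- fuse_box: Small grey box, lid shut and fixed, 57 mm (its x) by 74 mm (its y), 25 mm high, the bottom of the stack, standing on the table. Origin at the centre of its underside, z up. A lid lip 24 mm wide stands out 3 mm at the middle of its -x side, in the upper 7 mm of the height (included in the 57 mm). It can be gripped across x. Belongs in the oblong tray, long side along long side, either way round.
- small_dish: Small round wooden dish, 38 mm across inside, 46 mm outside. Fixed to the table. Outside height 6 mm, rim 4 mm wide; its inner floor is 3 mm above the table, so the rim stands 3 mm above the floor. Origin at the centre of its underside, z up. 
- square_tray: Square wooden tray, 50 mm by 50 mm inside, 58 mm outside. Fixed to the table. Outside height 6 mm, rim 4 mm wide; its inner floor is 3 mm above the table, so the rim stands 3 mm above the floor. Origin at the centre of its underside, z up. 
- large_dish: Large round wooden dish, 64 mm across inside, 72 mm outside. Fixed to the table. Outside height 6 mm, rim 4 mm wide; its inner floor is 3 mm above the table, so the rim stands 3 mm above the floor. Origin at the centre of its underside, z up. 
- box_tray: Oblong wooden tray, 71 mm (its x) by 90 mm (its y) inside, 79 by 98 mm outside. Fixed to the table. Outside height 6 mm, rim 4 mm wide; its inner floor is 3 mm above the table, so the rim stands 3 mm above the floor. Origin at the centre of its underside, z up. 
- weight: Slotted brass weight, 33 mm across, 10 mm high, lying on the table among the work; a bystander to leave where it lies. Origin at the centre of its underside, z up. 
- eraser: Eraser with blue sleeve, 20 x 42 x 12 mm, long side along its y, lying on the table among the work; a bystander to leave where it lies. Origin at the centre of its underside, z up. 
Things that resemble listed ones, but are neither listed nor needed, are in the scene too. What is shaped like the pole_disc but purple is not meant.

How it is judged (in metres and radians):
At the end, for the whole second after the job is handed in: Each part rests on the floor of its own nest: centre within 14 mm of the nest's horizontally, underside under 5.5 mm above the nest's, tilt under 0.1 rad; the box's long side within 0.35 rad of its tray's; brass weight and eraser within 20 mm of their start (horizontal distance between brass_nut and small_dish below 0.014 m and z of brass_nut in the frame of small_dish between 0 and 0.0055 m and angle between each of brass_nut, bobbin, pole_disc, fuse_box's own z axis and vertical below 0.1 rad and linear speed of each of brass_nut, bobbin, pole_disc, fuse_box below 0.02 m/s and horizontal distance between bobbin and square_tray below 0.014 m and z of bobbin in the frame of square_tray between 0 and 0.0055 m and horizontal distance between pole_disc and large_dish below 0.014 m and z of pole_disc in the frame of large_dish between 0 and 0.0055 m and horizontal distance between fuse_box and box_tray below 0.014 m and z of fuse_box in the frame of box_tray between 0 and 0.0055 m and angle between the x axis of fuse_box and the x axis of box_tray, either way round below 0.35 rad and distance of each of weight, eraser from where it was at the start of the episode below 0.02 m); the robot touches nothing.
It fails at once if a part of the pile is tipped over (tilted by more than 0.8 rad) (angle between any of brass_nut, bobbin, pole_disc, fuse_box's own z axis and vertical above 0.8 rad).
It fails at once if the brass weight or the eraser is moved by more than 20 mm (distance of any of weight, eraser from where it was at the start of the episode above 0.02 m).
It also fails if it takes over 120 s, if anything falls off the work surface, if the arm or the gripper's body presses on something with over 40 N, if the wrist force passes 120 N, or if a joint passes its speed limit or range.

ROBOT

A 6-joint arm with a two-finger parallel gripper is mounted at the origin on a cart in front of the work surface, level with it; the furniture and walls round the work are solid. World frame = base frame: x ahead of the robot, y to its left, z up, the work surface at z = 0. Lengths are in m, angles in degrees, forces in N, time in s.
With the tool pointing down it reaches from about 0.4 to 0.825 m from the base axis. Payload 7 kg.
Tool frame: the origin (TCP) lies between the finger pads; the fingertips stand 19 mm ahead of it and the grasp point (between the pads) is the TCP (r.finger_overhang is the distance from the TCP to the fingertips, in m); z points along the fingers, y is the direction in which the jaws open and shut (so a half turn about z gives the same grasp; the last joint's range is limited). The gripper opens to 88 mm and grips with 3 to 60 N. Pads are 19 mm wide; open, the fingers measure 130 mm over their backs; the gripper's body (78 mm by 193 mm) begins 47 mm behind the grasp point.
Start: joints at [-60.785, 20.546, 0.682, 0, -70.136, -16.507], TCP at [0.148, -0.658, 0.246] pointing down, gripper open.
Joint ranges: [-176.03, 176.03], [-82.01, 121.73], [-58.28, 71.71], [-173.87, 95.51], [-174.79, -0.11], [-173.66, 173.66]. Speed limits (degrees/s): [136.94, 136.94, 172.46, 180, 180, 180].

INTERFACE

Orientations are given as [roll, pitch, yaw] about the fixed x, y, z axes, in that order (R = Rz(yaw) Ry(pitch) Rx(roll)).
In Python, from plant import r, optics gives the robot as it stands. The module is installed in compiled form; this text tells all that it offers.
- The arm moves only by the tool step_arm, never from a script. Its argument "increments" is a list of rows, each an object of numbers: "tx", "ty", "tz": the shift along the world's x, y, z in mm; "ax", "ay", "az": the turn, a rotation vector about the world's x, y, z in degrees; "claw": the gripper command: -1 is shut, 1 is fully open, values between are in proportion. In form: [{"tx": .., "ty": .., "tz": .., "ax": .., "ay": .., "az": .., "claw": ..}, ...]. A call has 1 to 12 rows; each row shifts and turns the commanded pose from where the row before left it; what a row does not reach is not made up. A row lasts 1/10 s, in which the tool goes at most 50 mm and 8.59 degrees, less where a joint would pass 70% of its speed; a pose out of reach is approached as far as the arm can. A call with a gripper value outside its range is refused whole. The fingers move at their own pace and stop on an object; "newtons" is the grip in N (left out, the last holds). Time passes only in rows, so rows that do not move let the fingers close. It gives the time, the measured TCP pose, the force and the opening at its end, in the units of the state.
- r.get_state(): the state, without advancing time (a new reading comes with each control period).
- optics.capture(name): name is "side" or "top"; returns a dict with "image" (480x640x3 uint8, blue, green, red), "depth" (480x640 float32, m along the optical axis (not along the pixel's ray), 0 where there is no reading), "fx", "fy", "cx", "cy" (pixels), "R" (3x3) and "t" (3): a world point X has camera coordinates R X + t. Camera axes: x right, y down, z forward; pixel columns grow to the right and rows downward; lengths in m; the calibration is good to about 2 mm. A picture is of the moment at which its call begins.
- r.close_job(): hands the job in, once; it reports no verdict.
The state is a dict: "time_s": time; "joints": joint angles; "qd": joint speeds; "joint_torque": joint torques, N m; "tcp_pos": TCP position; "eef_rot": TCP orientation; "contact_force": force on the tool from outside, world axes, zero at the start; "moment": the same for the moment, N m; "gripper_width": finger opening in m.
Only numpy, scipy, OpenCV 4.12 (cv2) and the standard library are available. Lean on these libraries where they do the work, as an engineer would, in place of code of your own. Each camera call takes 0.05 s, during which the arm holds its last target. There are 200 camera calls.

## Working session

There is one attempt and no reset: what is moved stays moved. The work goes in short steps, Python scripts to look and compute and a tool call to move; the robot and the scene stay as the last step left them, time stands still between calls to the robot, and variables do not carry over. Pictures are saved under pics/ and viewed, about 12 in all and at most 16, crops included, and the job is handed in when it is done.

Besides the shell and the picture viewer there is one more tool, called after "Emit:" by a JSON object that holds its "api" and its "payload". step_arm: Moves the arm, as the interface text tells. Its arguments: {"type":"object","properties":{"increments":{"type":"array","items":{"type":"object","properties":{"tx":{"type":"number"},"ty":{"type":"number"},"tz":{"type":"number"},"ax":{"type":"number"},"ay":{"type":"number"},"az":{"type":"number"},"claw":{"type":"number"}}}},"newtons":{"type":"number"}},"required":["increments"]}

```bash
mkdir -p pics
cat > h.py <<'E'
import numpy as np, cv2
from plant import r, optics
def ray(c,u,v,z):
    d=c["R"].T@np.array([(u-c["cx"])/c["fx"],(v-c["cy"])/c["fy"],1]); o=-c["R"].T@c["t"]
    return o+d*(z-o[2])/d[2]
def cloud(c):
    v,u=np.mgrid[:480,:640]; d=c["depth"]
    P=np.stack([(u-c["cx"])/c["fx"]*d,(v-c["cy"])/c["fy"]*d,d],-1)-np.asarray(c["t"])
    W=P@np.asarray(c["R"]); W[d==0]=np.nan
    return W
def proj(c,X):
    p=c["R"]@np.asarray(X)+c["t"]; return c["fx"]*p[0]/p[2]+c["cx"],c["fy"]*p[1]/p[2]+c["cy"]
E
python3 - <<'E'
from h import *
print(r.get_state())
for n in("top","side"):
    c=optics.capture(n); cv2.imwrite(f"pics/{n}0.png",c["image"]); np.savez(f"{n}0.npz",**c)
    print(n,c["fx"],c["cx"],c["cy"],-c["R"].T@c["t"],c["R"].tolist())
E
```

```text
{'time_s': 0.0, 'joints': array([-6.07841750e+01,  2.05926759e+01,  6.32355626e-01, -2.17756108e-02,
       -7.01346311e+01, -1.65077004e+01]), 'qd': array([-0.00982319,  0.01448314,  0.11638829, -0.03806841,  0.0864733 ,
       -0.06843578]), 'joint_torque': array([ 1.82652529e-03, -5.82714450e+01,  2.93057764e+01,  6.99691281e+00,
        6.99841767e-03, -1.70477283e-04]), 'tcp_pos': array([ 0.14837948, -0.65801042,  0.24459267]), 'eef_rot': array([ 1.79903145e+02, -7.35633775e-03, -1.67299286e+02]), 'contact_force': array([ 0.17151346,  0.21415411, -0.25851116]), 'moment': array([-0.04567657, -0.004839  ,  0.02633738]), 'gripper_width': 0.08764291203502994}
top 516.255115159922 319.9794813551658 242.19064859314477 [0.38288355 0.06448772 0.97135587] [[-0.02430147020185499, -0.9996322355663426, 0.012034623494932067], [-0.9899627003342495, 0.022386415053932785, -0.13954461783943653], [0.13922388621551152, -0.015304967744803248, -0.9901426500607784]]
side 536.0088811810973 321.0548494405533 233.3510490788622 [0.24062459 0.93932791 0.55619138] [[-0.9570476301201136, -0.28869248420704496, -0.026767204632536717], [-0.1063130932302785, 0.4353277362405256, -0.8939727558866153], [0.2697357223084941, -0.8527288030916189, -0.4473211692829331]]
```

View pics/top0.png

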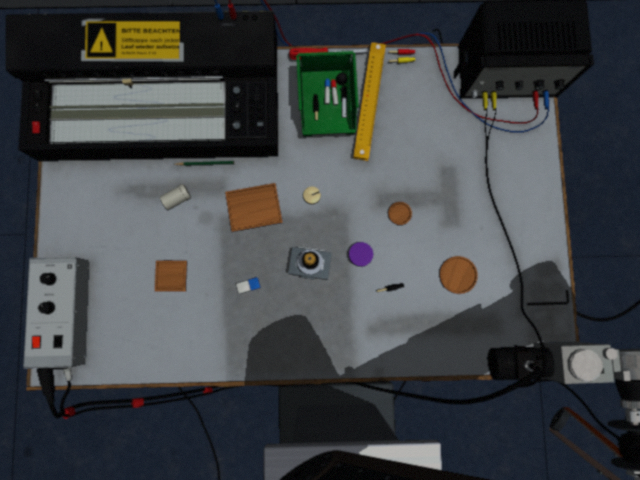

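View pics/side0.png

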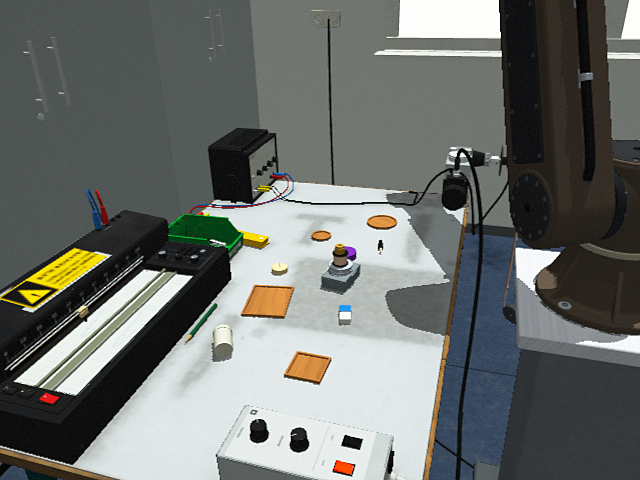

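The top view shows the pile at (310,262), with the purple decoy disc at (360,254). The nests are the small dish (400,213), large dish (458,275), oblong tray (254,207) and square tray (171,276). The weight is at (312,195) and the eraser at (248,285). The brass nut could be mistaken for the weight, and the steel disc for the purple disc at (360,254). Only the pile at (310,262) matches the description.

```bash
cat > m.py <<'E'
from h import *
T=dict(np.load("top0.npz")); S=dict(np.load("side0.npz"))
for n,c in(("top",T),("side",S)):
    hsv=cv2.cvtColor(c["image"],cv2.COLOR_BGR2HSV)
    m=cv2.inRange(hsv,(5,90,60),(18,255,255)); m=cv2.morphologyEx(m,cv2.MORPH_CLOSE,np.ones((3,3)))
    for k in cv2.findContours(m,0,2)[0]:
        if cv2.contourArea(k)<100: continue
        p=np.array([ray(c,u,v,.006)[:2]*1000 for u,v in k[:,0].astype(float)],np.float32)
        if abs(p).max()>900: continue
        b=cv2.minAreaRect(p); print(n,k[:,0].mean(0).round(),"c",np.round(b[0],1),"size",np.round(b[1],1),"ang",round(b[2],1), "circ",cv2.minEnclosingCircle(p))
W=cloud(T); reg=W[235:290,280:340].reshape(-1,3); reg=reg[~np.isnan(reg[:,0])]
for lo,hi in((.018,.030),(.033,.045),(.056,.068),(.072,.086)):
    q=reg[(reg[:,2]>lo)&(reg[:,2]<hi)]
    if len(q): b=cv2.minAreaRect((q[:,:2]*1000).astype(np.float32)); print(lo,len(q),q.mean(0).round(4),np.median(q[:,2]).round(4),b,((q.max(0)+q.min(0))/2).round(4),np.ptp(q,axis=0).round(4))
print("table z",np.nanmedian(W[300:330,180:230,2]))
im=cv2.resize(T["image"][230:295,270:375],None,fx=7.5,fy=7.5,interpolation=cv2.INTER_CUBIC)[:300*2]
im2=cv2.resize(S["image"][235:300,310:375],None,fx=6,fy=6,interpolation=cv2.INTER_CUBIC)
cv2.imwrite("pics/crop.png",cv2.resize(im,(787,487))); cv2.imwrite("pics/crops.png",im2)
E
python3 m.py
```

```text
top [164. 385.] c [263.  349.7] size [  8.2 311.9] ang 0.1 circ ((264.24542236328125, 349.7196350097656), 155.9749755859375)
top [172. 272.] c [462.3 330.1] size [57.  54.1] ang 88.6 circ ((462.306396484375, 329.91900634765625), 38.95365524291992)
top [458. 276.] c [ 451.7 -208.2] size [67.9 69.7] ang 86.7 circ ((451.8336181640625, -208.27391052246094), 35.3056526184082)
top [399. 212.] c [ 571.5 -103.5] size [44.1 42.7] ang 88.7 circ ((571.797119140625, -103.66236877441406), 22.37407684326172)
top [254. 207.] c [589.6 175.1] size [78.  97.3] ang 9.2 circ ((588.6483154296875, 174.9834442138672), 60.23700714111328)
top [564. 195.] c [ 604.9 -423.1] size [386.3   5.9] ang 0.0 circ ((604.9078369140625, -422.11614990234375), 193.17274475097656)
side [344. 467.] c [360.5 496. ] size [14.2 23.6] ang 82.0 circ ((360.5294189453125, 495.91326904296875), 13.246219635009766)
side [ 53. 465.] c [711.5 590.6] size [  6.5 171.6] ang 90.0 circ ((711.4585571289062, 587.963623046875), 85.79566192626953)
side [308. 367.] c [461.  332.3] size [62.  57.9] ang 88.5 circ ((460.7659912109375, 332.365875244
[... 603 characters left out ...]
75), (74.0000991821289, 56.64307403564453), 80.08209228515625) [0.4786 0.0709 0.0251] [0.0623 0.0781 0.0093]
0.033 250 [0.4751 0.0708 0.0396] 0.0396 ((478.2533874511719, 70.86941528320312), (43.58266830444336, 43.89922332763672), 88.36621856689453) [0.4783 0.0708 0.0398] [0.0441 0.0438 0.0103]
0.056 131 [0.4784 0.0688 0.0634] 0.0634 ((480.0558776855469, 69.62739562988281), (30.014177322387695, 30.19167709350586), 44.35023498535156) [0.4801 0.0697 0.0633] [0.0304 0.0301 0.0092]
0.072 103 [0.4795 0.0711 0.0783] 0.0786 ((479.76385498046875, 70.85597229003906), (18.81898307800293, 19.268930435180664), 16.379362106323242) [0.4805 0.0714 0.0779] [0.0194 0.0193 0.0096]
table z 0.0002401248180122562
```

View pics/crop.png

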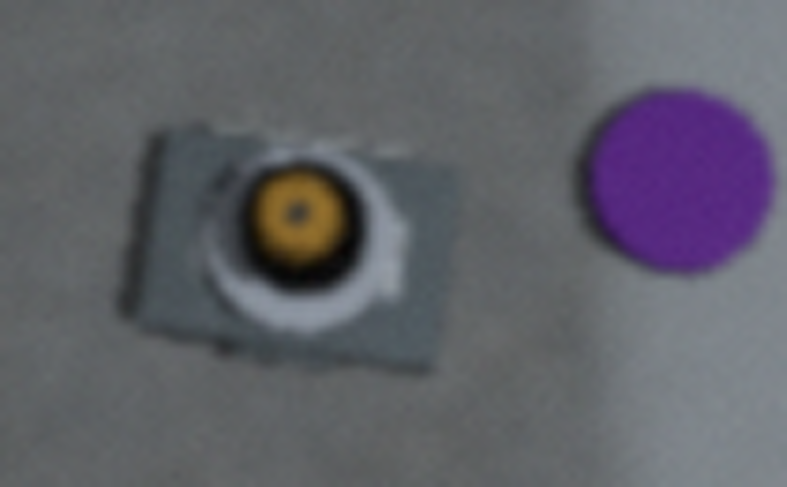

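View pics/crops.png

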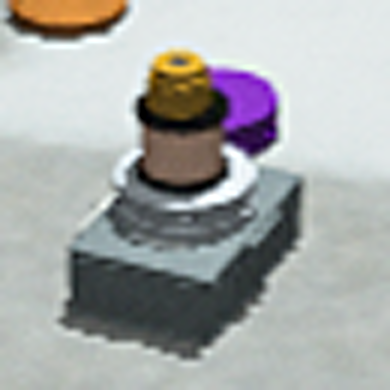

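The crop confirms the pile: nut top at 78.6 mm (79 expected), bobbin at 63.4, disc at 39.6 and box at 25.3. All diameters match, and the box's long axis points at 80°. Next I move in above it.

Emit:
{"api": "step_arm", "payload": {"increments": [{"tx": 28,"ty": 36,"az": 6.7,"claw": 1},{"tx": 28,"ty": 36,"az": 6.7,"claw": 1},{"tx": 28,"ty": 36,"az": 6.7,"claw": 1},{"tx": 28,"ty": 36,"az": 6.7,"claw": 1},{"tx": 28,"ty": 36,"az": 6.7,"claw": 1},{"tx": 28,"ty": 36,"az": 6.7,"claw": 1},{"tx": 28,"ty": 36,"az": 6.7,"claw": 1},{"tx": 28,"ty": 36,"az": 6.7,"claw": 1},{"tx": 28,"ty": 36,"az": 6.7,"claw": 1},{"tx": 28,"ty": 36,"az": 6.7,"claw": 1},{"claw": 1}], "newtons": 15}}

```text
$.increments[0]: bad value
```

Run:
```python
from h import *
T=dict(np.load("top0.npz")); W=cloud(T)
for u in (235,255,275):
    for v in (165,160,156,152,145,135): print((u,v),W[v,u].round(3))
for p in((312,195),(248,285),(174,196),(50,270),(80,340)): print(p,W[p[1],p[0]].round(3))
```

```text
(235, 165) [ 0.674  0.21  -0.   ]
(235, 160) [0.683 0.21  0.003]
(235, 156) [0.687 0.208 0.016]
(235, 152) [0.686 0.204 0.043]
(235, 145) [0.688 0.199 0.078]
(235, 135) [nan nan nan]
(255, 165) [0.673 0.172 0.001]
(255, 160) [ 0.683  0.172 -0.   ]
(255, 156) [0.687 0.17  0.014]
(255, 152) [0.687 0.167 0.038]
(255, 145) [0.687 0.163 0.077]
(255, 135) [0.706 0.163 0.077]
(275, 165) [0.672 0.133 0.001]
(275, 160) [0.682 0.133 0.001]
(275, 156) [nan nan nan]
(275, 152) [0.686 0.13  0.039]
(275, 145) [0.687 0.127 0.077]
(275, 135) [0.705 0.127 0.077]
(312, 195) [0.611 0.063 0.002]
(248, 285) [0.441 0.185 0.011]
(174, 196) [0.608 0.319 0.031]
(50, 270) [0.472 0.525 0.062]
(80, 340) [0.349 0.484 0.026]
```

Emit:
{"api": "step_arm", "payload": {"increments": [{"tx": 28,"ty": 36,"tz": 0,"ax": 0,"ay": 0,"az": -2.27,"claw": 1},{"tx": 28,"ty": 36,"tz": 0,"ax": 0,"ay": 0,"az": -2.27,"claw": 1},{"tx": 28,"ty": 36,"tz": 0,"ax": 0,"ay": 0,"az": -2.27,"claw": 1},{"tx": 28,"ty": 36,"tz": 0,"ax": 0,"ay": 0,"az": -2.27,"claw": 1},{"tx": 28,"ty": 36,"tz": 0,"ax": 0,"ay": 0,"az": -2.27,"claw": 1},{"tx": 28,"ty": 36,"tz": 0,"ax": 0,"ay": 0,"az": -2.27,"claw": 1},{"tx": 28,"ty": 36,"tz": 0,"ax": 0,"ay": 0,"az": -2.27,"claw": 1},{"tx": 28,"ty": 36,"tz": 0,"ax": 0,"ay": 0,"az": -2.27,"claw": 1},{"tx": 28,"ty": 36,"tz": 0,"ax": 0,"ay": 0,"az": -2.27,"claw": 1},{"tx": 28,"ty": 36,"tz": 0,"ax": 0,"ay": 0,"az": -2.27,"claw": 1},{"tx": 0,"ty": 0,"tz": 0,"ax": 0,"ay": 0,"az": 0,"claw": 1}], "newtons": 15}}

```text
time_s: 1.2
tcp_pos: [0.431, -0.2951, 0.2454]
eef_rot: [180.0, 0.0, 170.2]
contact_force: [-0.1, -0.1, -0.4]
gripper_width: 0.0876
```

Emit:
{"api": "step_arm", "payload": {"increments": [{"tx": 5,"ty": 40,"tz": 0,"ax": 0,"ay": 0,"az": 0,"claw": 1},{"tx": 5,"ty": 40,"tz": 0,"ax": 0,"ay": 0,"az": 0,"claw": 1},{"tx": 5,"ty": 40,"tz": 0,"ax": 0,"ay": 0,"az": 0,"claw": 1},{"tx": 5,"ty": 40,"tz": -15,"ax": 0,"ay": 0,"az": 0,"claw": 1},{"tx": 5,"ty": 40,"tz": -15,"ax": 0,"ay": 0,"az": 0,"claw": 1},{"tx": 5,"ty": 40,"tz": -15,"ax": 0,"ay": 0,"az": 0,"claw": 1},{"tx": 5,"ty": 40,"tz": -15,"ax": 0,"ay": 0,"az": 0,"claw": 1},{"tx": 5,"ty": 40,"tz": -15,"ax": 0,"ay": 0,"az": 0,"claw": 1},{"tx": 5,"ty": 30,"tz": -15,"ax": 0,"ay": 0,"az": 0,"claw": 1},{"tx": 4,"ty": 16,"tz": -15,"ax": 0,"ay": 0,"az": 0,"claw": 1},{"tx": 0,"ty": 0,"tz": 0,"ax": 0,"ay": 0,"az": 0,"claw": 1}]}}

```text
time_s: 2.3
tcp_pos: [0.4767, 0.0685, 0.1386]
eef_rot: [-179.9, -0.2, 170.1]
contact_force: [-0.2, -0.1, 1.5]
gripper_width: 0.0878
```

Emit:
{"api": "step_arm", "payload": {"increments": [{"tx": 0,"ty": 0,"tz": -15,"ax": 0,"ay": 0,"az": 0,"claw": 1},{"tx": 0,"ty": 0,"tz": -15,"ax": 0,"ay": 0,"az": 0,"claw": 0},{"tx": 0,"ty": 0,"tz": -13,"ax": 0,"ay": 0,"az": 0,"claw": -0.2},{"tx": 0,"ty": 0,"tz": -10,"ax": 0,"ay": 0,"az": 0,"claw": -0.2},{"tx": 0,"ty": 0,"tz": 0,"ax": 0,"ay": 0,"az": 0,"claw": -0.2},{"tx": 0,"ty": 0,"tz": 0,"ax": 0,"ay": 0,"az": 0,"claw": -0.2}]}}

```text
time_s: 2.9
tcp_pos: [0.4776, 0.0672, 0.0879]
eef_rot: [-180.0, 0.0, 170.0]
contact_force: [0.5, -0.0, 0.3]
gripper_width: 0.0531
```

```bash
cat > snap.py <<'E'
import sys; from h import *
n,name,x,y,z,s,f=sys.argv[1:]; c=optics.capture(n); np.savez("last_%s.npz"%n,**c)
u,v=map(int,proj(c,[float(x)/1e3,float(y)/1e3,float(z)/1e3])); s=int(s)
k=c["image"][max(0,v-s):v+s,max(0,u-s):u+s]; cv2.imwrite(f"pics/{name}.png",cv2.resize(k,None,fx=float(f),fy=float(f),interpolation=cv2.INTER_CUBIC)); print(u,v,r.get_state()["tcp_pos"],r.get_state()["contact_force"])
E
python3 snap.py side nut1 480 71 70 50 6
```

```text
339 249 [0.47784687 0.06737834 0.08817944] [0.39876708 0.04419575 0.16946122]
```

View pics/nut1.png

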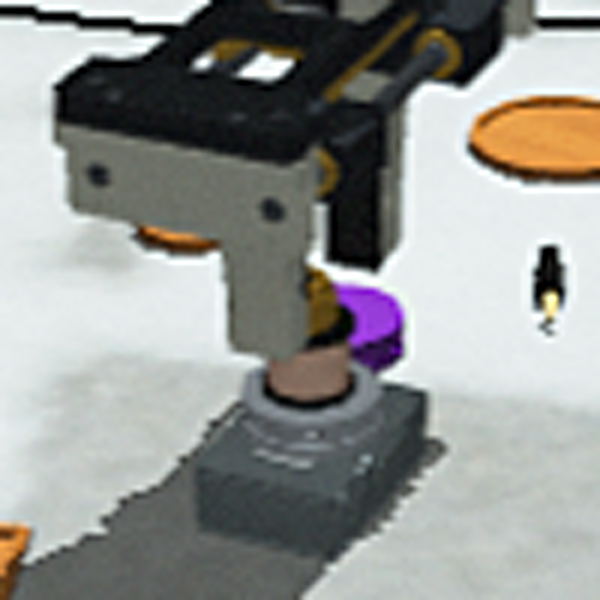

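The fingers straddle the nut, and the near tip sits beside it at crop (270,345). The TCP is off by about 2 mm in x and 3.5 mm in y. I correct that and close.

Emit:
{"api": "step_arm", "payload": {"increments": [{"tx": 2,"ty": 3.5,"tz": -0.5,"ax": 0,"ay": 0,"az": 0,"claw": -0.2},{"tx": 0,"ty": 0,"tz": 0,"ax": 0,"ay": 0,"az": 0,"claw": -0.4},{"tx": 0,"ty": 0,"tz": 0,"ax": 0,"ay": 0,"az": 0,"claw": -0.5},{"tx": 0,"ty": 0,"tz": 0,"ax": 0,"ay": 0,"az": 0,"claw": -0.7},{"tx": 0,"ty": 0,"tz": 0,"ax": 0,"ay": 0,"az": 0,"claw": -0.8},{"tx": 0,"ty": 0,"tz": 0,"ax": 0,"ay": 0,"az": 0,"claw": -0.8},{"tx": 0,"ty": 0,"tz": 0,"ax": 0,"ay": 0,"az": 0,"claw": -0.8}], "newtons": 15}}

```text
time_s: 3.65
tcp_pos: [0.4796, 0.0711, 0.0872]
eef_rot: [180.0, 0.0, 170.0]
contact_force: [-0.8, 0.4, 2.7]
gripper_width: 0.019
```

Emit:
{"api": "step_arm", "payload": {"increments": [{"tx": 0,"ty": 0,"tz": 8,"ax": 0,"ay": 0,"az": 0,"claw": -0.8},{"tx": 0,"ty": 0,"tz": 15,"ax": 0,"ay": 0,"az": 0,"claw": -0.8},{"tx": 0,"ty": 0,"tz": 20,"ax": 0,"ay": 0,"az": 0,"claw": -0.8},{"tx": 10,"ty": -20,"tz": 0,"ax": 0,"ay": 0,"az": 0,"claw": -0.8},{"tx": 17,"ty": -32,"tz": 0,"ax": 0,"ay": 0,"az": 0,"claw": -0.8},{"tx": 17,"ty": -32,"tz": 0,"ax": 0,"ay": 0,"az": 0,"claw": -0.8},{"tx": 17,"ty": -32,"tz": 0,"ax": 0,"ay": 0,"az": 0,"claw": -0.8},{"tx": 17,"ty": -32,"tz": -20,"ax": 0,"ay": 0,"az": 0,"claw": -0.8},{"tx": 14,"ty": -26,"tz": -25,"ax": 0,"ay": 0,"az": 0,"claw": -0.8},{"tx": 0,"ty": 0,"tz": -25,"ax": 0,"ay": 0,"az": 0,"claw": -0.8},{"tx": 0,"ty": 0,"tz": -20,"ax": 0,"ay": 0,"az": 0,"claw": -0.8},{"tx": 0,"ty": 0,"tz": 0,"ax": 0,"ay": 0,"az": 0,"claw": -0.8}]}}

```text
time_s: 4.85
tcp_pos: [0.5694, -0.1036, 0.0375]
eef_rot: [-179.9, -0.3, 169.9]
contact_force: [-0.5, 0.5, -0.5]
gripper_width: 0.0184
```

```bash
python3 snap.py side nut2 530 0 30 90 4
```

```text
325 248 [ 0.57054084 -0.10328528  0.03925077] [-0.3190263   0.88629273 -0.91338175]
```

View pics/nut2.png

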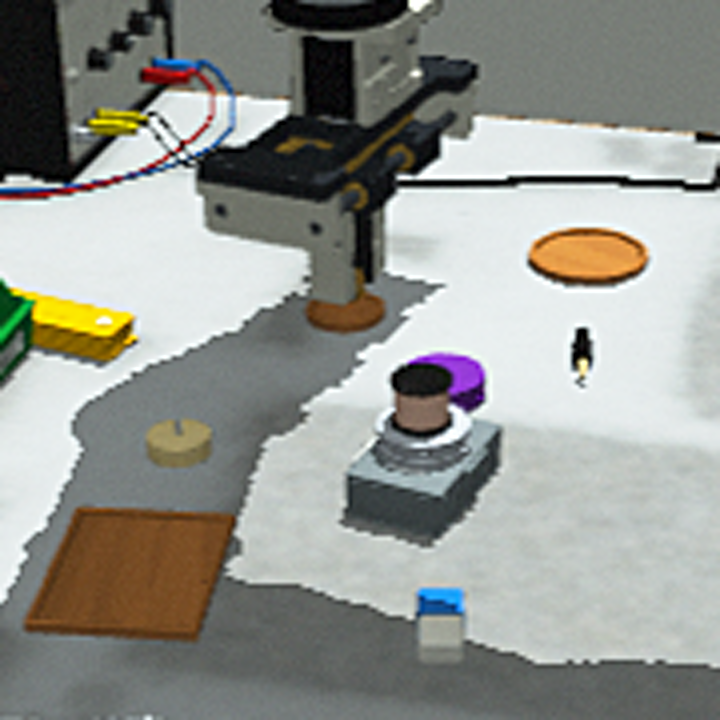

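The nut is held at crop (362,285) above the small dish, and the rest of the pile is undisturbed.

Emit:
{"api": "step_arm", "payload": {"increments": [{"tx": 1,"ty": 0,"tz": -6,"ax": 0,"ay": 0,"az": 0,"claw": -0.8},{"tx": 0,"ty": 0,"tz": -4,"ax": 0,"ay": 0,"az": 0,"claw": -0.8},{"tx": 0,"ty": 0,"tz": -1.5,"ax": 0,"ay": 0,"az": 0,"claw": -0.8},{"tx": 0,"ty": 0,"tz": 0,"ax": 0,"ay": 0,"az": 0,"claw": -0.8},{"tx": 0,"ty": 0,"tz": 0,"ax": 0,"ay": 0,"az": 0,"claw": -0.8}]}}

```text
time_s: 5.4
tcp_pos: [0.5726, -0.1028, 0.029]
eef_rot: [180.0, 0.0, 170.0]
contact_force: [0.5, -0.1, -0.2]
gripper_width: 0.0189
```

Emit:
{"api": "step_arm", "payload": {"increments": [{"tx": 0,"ty": 0,"tz": -0.8,"ax": 0,"ay": 0,"az": 0,"claw": -0.8},{"tx": 0,"ty": 0,"tz": -0.7,"ax": 0,"ay": 0,"az": 0,"claw": -0.8},{"tx": 0,"ty": 0,"tz": 0,"ax": 0,"ay": 0,"az": 0,"claw": -0.8},{"tx": 0,"ty": 0,"tz": 0,"ax": 0,"ay": 0,"az": 0,"claw": -0.8}]}}

```text
time_s: 5.8
tcp_pos: [0.5726, -0.1029, 0.0273]
eef_rot: [180.0, 0.0, 170.0]
contact_force: [-1.4, -0.0, 2.4]
gripper_width: 0.019
```

It touches down (2.4 N), so I release, lift and go back to the bobbin.

Emit:
{"api": "step_arm", "payload": {"increments": [{"tx": 0,"ty": 0,"tz": 0,"ax": 0,"ay": 0,"az": 0,"claw": -0.4},{"tx": 0,"ty": 0,"tz": 0,"ax": 0,"ay": 0,"az": 0,"claw": -0.2},{"tx": 0,"ty": 0,"tz": 0,"ax": 0,"ay": 0,"az": 0,"claw": -0.2},{"tx": 0,"ty": 0,"tz": 15,"ax": 0,"ay": 0,"az": 0,"claw": -0.1},{"tx": 0,"ty": 0,"tz": 35,"ax": 0,"ay": 0,"az": 0,"claw": 0},{"tx": 0,"ty": 0,"tz": 35,"ax": 0,"ay": 0,"az": 0,"claw": 0},{"tx": -20,"ty": 36,"tz": 15,"ax": 0,"ay": 0,"az": 0,"claw": 0.2},{"tx": -20,"ty": 38,"tz": 0,"ax": 0,"ay": 0,"az": 0,"claw": 0.2},{"tx": -20,"ty": 38,"tz": 0,"ax": 0,"ay": 0,"az": 0,"claw": 0.2},{"tx": -20,"ty": 38,"tz": 0,"ax": 0,"ay": 0,"az": 0,"claw": 0.2},{"tx": -12,"ty": 23,"tz": -10,"ax": 0,"ay": 0,"az": 0,"claw": 0.2},{"tx": 0,"ty": 0,"tz": 0,"ax": 0,"ay": 0,"az": 0,"claw": 0.2}]}}

```text
time_s: 7.0
tcp_pos: [0.4787, 0.0719, 0.1165]
eef_rot: [180.0, -0.0, 170.2]
contact_force: [0.3, 0.4, -0.1]
gripper_width: 0.0528
```

Run:
```python
from h import *
c=optics.capture("side"); W=cloud(c)
# side depth: nut in small dish, stack bobbin
def st(x0,x1,y0,y1,lo,hi):
    q=W.reshape(-1,3); q=q[(q[:,0]>x0)&(q[:,0]<x1)&(q[:,1]>y0)&(q[:,1]<y1)&(q[:,2]>lo)&(q[:,2]<hi)]
    print(len(q),((q.max(0)+q.min(0))/2).round(4),np.ptp(q,axis=0).round(4)) if len(q) else print(0)
st(.54,.6,-.14,-.07,.017,.022); st(.54,.6,-.14,-.07,.009,.04)
st(.44,.52,.03,.11,.0605,.066)
print(r.get_state()["tcp_pos"])
```

```text
25 [ 0.5728 -0.1021  0.0194] [0.0159 0.0195 0.0045]
58 [ 0.571  -0.1013  0.0154] [0.0195 0.0209 0.0125]
110 [0.4778 0.0688 0.0632] [0.0291 0.0327 0.0048]
[0.4796815  0.07110574 0.11695477]
```

Emit:
{"api": "step_arm", "payload": {"increments": [{"tx": -0.5,"ty": -1.3,"tz": -20,"ax": 0,"ay": 0,"az": 0,"claw": 0.2},{"tx": 0,"ty": 0,"tz": -20,"ax": 0,"ay": 0,"az": 0,"claw": 0.2},{"tx": 0,"ty": 0,"tz": -10,"ax": 0,"ay": 0,"az": 0,"claw": 0.2},{"tx": 0,"ty": 0,"tz": -4.5,"ax": 0,"ay": 0,"az": 0,"claw": 0.2},{"tx": 0,"ty": 0,"tz": 0,"ax": 0,"ay": 0,"az": 0,"claw": 0},{"tx": 0,"ty": 0,"tz": 0,"ax": 0,"ay": 0,"az": 0,"claw": -0.15}]}}

```text
time_s: 7.65
tcp_pos: [0.4805, 0.0687, 0.0631]
eef_rot: [180.0, 0.0, 170.0]
contact_force: [-0.4, 0.5, -1.3]
gripper_width: 0.0419
```

Emit:
{"api": "step_arm", "payload": {"increments": [{"tx": 0,"ty": 0.5,"tz": -0.5,"ax": 0,"ay": 0,"az": 0,"claw": -0.2},{"tx": 0,"ty": 0,"tz": 0,"ax": 0,"ay": 0,"az": 0,"claw": -0.3},{"tx": 0,"ty": 0,"tz": 0,"ax": 0,"ay": 0,"az": 0,"claw": -0.5},{"tx": 0,"ty": 0,"tz": 0,"ax": 0,"ay": 0,"az": 0,"claw": -0.6},{"tx": 0,"ty": 0,"tz": 0,"ax": 0,"ay": 0,"az": 0,"claw": -0.6},{"tx": 0,"ty": 0,"tz": 0,"ax": 0,"ay": 0,"az": 0,"claw": -0.6}], "newtons": 18}}

```text
time_s: 8.25
tcp_pos: [0.4802, 0.0694, 0.0624]
eef_rot: [180.0, 0.0, 170.0]
contact_force: [-1.5, -0.4, 5.6]
gripper_width: 0.0277
```

```bash
python3 snap.py side bob1 480 71 60 40 8
```

```text
339 254 [0.48021358 0.06934475 0.06238649] [-1.27202596  0.62967291  5.87536902]
```

View pics/bob1.png

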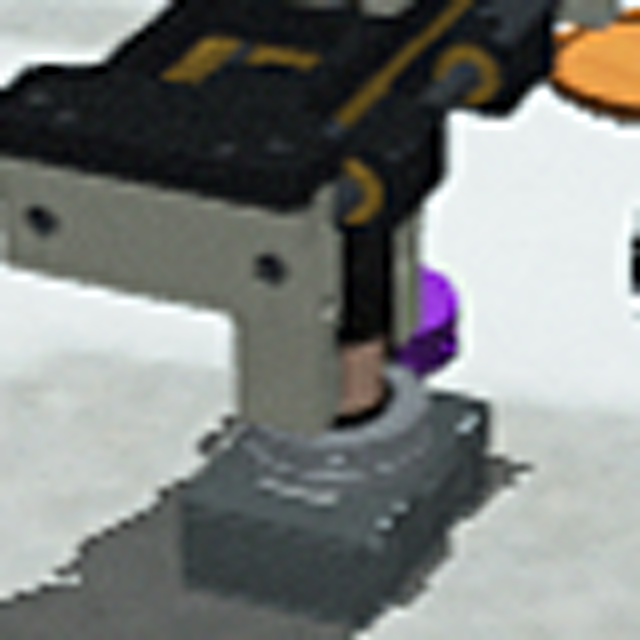

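The bobbin is gripped and upright, with the fingers reaching the winding (27.7 mm). I lift it slowly.

Emit:
{"api": "step_arm", "payload": {"increments": [{"tx": 0,"ty": 0,"tz": 2,"ax": 0,"ay": 0,"az": 0,"claw": -0.6},{"tx": 0,"ty": 0,"tz": 4,"ax": 0,"ay": 0,"az": 0,"claw": -0.6},{"tx": 0,"ty": 0,"tz": 8,"ax": 0,"ay": 0,"az": 0,"claw": -0.6},{"tx": 0,"ty": 0,"tz": 15,"ax": 0,"ay": 0,"az": 0,"claw": -0.6},{"tx": 0,"ty": 0,"tz": 15,"ax": 0,"ay": 0,"az": 0,"claw": -0.6},{"tx": 0,"ty": 0,"tz": 0,"ax": 0,"ay": 0,"az": 0,"claw": -0.6}]}}

```text
time_s: 8.9
tcp_pos: [0.4812, 0.0699, 0.1082]
eef_rot: [179.9, 0.2, 170.0]
contact_force: [-0.5, -0.5, -0.8]
gripper_width: 0.0277
```

```bash
python3 snap.py side bob2 480 71 75 45 8
python3 - <<'E'
from h import *
c=dict(np.load("last_side.npz")); W=cloud(c)
q=W.reshape(-1,3); q=q[(abs(q[:,0]-.48)<.035)&(abs(q[:,1]-.07)<.035)&(q[:,2]>.03)&(q[:,2]<.046)]
print(len(q),((q.max(0)+q.min(0))/2).round(4),np.ptp(q,axis=0).round(4))
E
```

```text
339 247 [0.48057322 0.06966511 0.10715841] [-0.04972183  0.18531517 -0.79263708]
300 [0.4774 0.0689 0.0361] [0.045  0.0478 0.0121]
```

View pics/bob2.png

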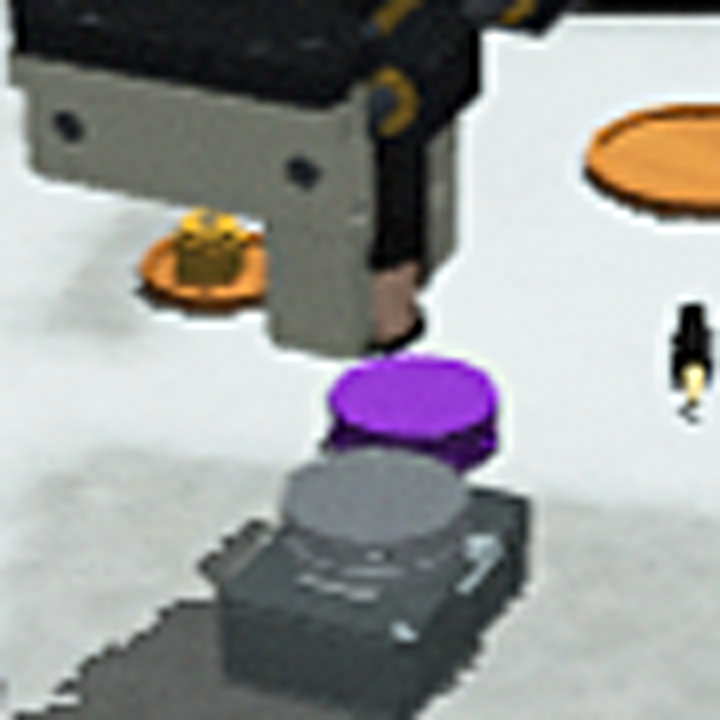

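The bobbin is lifted clear and upright at crop (395,310), and the nut sits in its dish at (208,250). Now to the square tray.

Emit:
{"api": "step_arm", "payload": {"increments": [{"tx": -1,"ty": 20,"tz": 0,"ax": 0,"ay": 0,"az": 0,"claw": -0.6},{"tx": -3,"ty": 40,"tz": 0,"ax": 0,"ay": 0,"az": 0,"claw": -0.6},{"tx": -3,"ty": 42,"tz": 0,"ax": 0,"ay": 0,"az": 0,"claw": -0.6},{"tx": -3,"ty": 42,"tz": 0,"ax": 0,"ay": 0,"az": 0,"claw": -0.6},{"tx": -3,"ty": 42,"tz": 0,"ax": 0,"ay": 0,"az": 0,"claw": -0.6},{"tx": -3,"ty": 40,"tz": -10,"ax": 0,"ay": 0,"az": 0,"claw": -0.6},{"tx": -2,"ty": 25,"tz": -20,"ax": 0,"ay": 0,"az": 0,"claw": -0.6},{"tx": 0,"ty": 10,"tz": -20,"ax": 0,"ay": 0,"az": 0,"claw": -0.6},{"tx": 0,"ty": 0,"tz": -15,"ax": 0,"ay": 0,"az": 0,"claw": -0.6},{"tx": 0,"ty": 0,"tz": 0,"ax": 0,"ay": 0,"az": 0,"claw": -0.6},{"tx": 0,"ty": 0,"tz": 0,"ax": 0,"ay": 0,"az": 0,"claw": -0.6}]}}

```text
time_s: 10.05
tcp_pos: [0.4617, 0.3298, 0.0406]
eef_rot: [-179.9, -0.0, 170.0]
contact_force: [0.4, -0.6, 0.2]
gripper_width: 0.0276
```

Emit:
{"api": "step_arm", "payload": {"increments": [{"tx": 0,"ty": 1,"tz": -6,"ax": 0,"ay": 0,"az": 0,"claw": -0.6},{"tx": 0,"ty": 0,"tz": -4,"ax": 0,"ay": 0,"az": 0,"claw": -0.6},{"tx": 0,"ty": 0,"tz": -2,"ax": 0,"ay": 0,"az": 0,"claw": -0.6},{"tx": 0,"ty": 0,"tz": -1.2,"ax": 0,"ay": 0,"az": 0,"claw": -0.6},{"tx": 0,"ty": 0,"tz": 0,"ax": 0,"ay": 0,"az": 0,"claw": -0.6},{"tx": 0,"ty": 0,"tz": 0,"ax": 0,"ay": 0,"az": 0,"claw": -0.6}]}}

```text
time_s: 10.65
tcp_pos: [0.4621, 0.3313, 0.0281]
eef_rot: [180.0, 0.0, 170.0]
contact_force: [-0.7, -0.2, 0.0]
gripper_width: 0.0279
```

Emit:
{"api": "step_arm", "payload": {"increments": [{"tx": 0,"ty": 0,"tz": -1,"ax": 0,"ay": 0,"az": 0,"claw": -0.6},{"tx": 0,"ty": 0,"tz": -0.7,"ax": 0,"ay": 0,"az": 0,"claw": -0.6},{"tx": 0,"ty": 0,"tz": 0,"ax": 0,"ay": 0,"az": 0,"claw": -0.6},{"tx": 0,"ty": 0,"tz": 0,"ax": 0,"ay": 0,"az": 0,"claw": -0.6}]}}

```text
time_s: 11.05
tcp_pos: [0.4621, 0.3314, 0.0266]
eef_rot: [180.0, 0.0, 170.0]
contact_force: [-1.6, -0.2, 4.6]
gripper_width: 0.0277
```

Contact again (4.6 N). I release, lift and return for the disc.

Emit:
{"api": "step_arm", "payload": {"increments": [{"tx": 0,"ty": 0,"tz": 0,"ax": 0,"ay": 0,"az": 0,"claw": -0.2},{"tx": 0,"ty": 0,"tz": 0,"ax": 0,"ay": 0,"az": 0,"claw": 0.1},{"tx": 0,"ty": 0,"tz": 0,"ax": 0,"ay": 0,"az": 0,"claw": 0.2},{"tx": 0,"ty": 0,"tz": 12,"ax": 0,"ay": 0,"az": 0,"claw": 0.4},{"tx": 0,"ty": 0,"tz": 30,"ax": 0,"ay": 0,"az": 0,"claw": 0.6},{"tx": 0,"ty": -10,"tz": 35,"ax": 0,"ay": 0,"az": 0,"claw": 0.6},{"tx": 2,"ty": -42,"tz": 0,"ax": 0,"ay": 0,"az": 0,"claw": 0.6},{"tx": 3,"ty": -44,"tz": 0,"ax": 0,"ay": 0,"az": 0,"claw": 0.6},{"tx": 3,"ty": -44,"tz": 0,"ax": 0,"ay": 0,"az": 0,"claw": 0.6},{"tx": 3,"ty": -44,"tz": 0,"ax": 0,"ay": 0,"az": 0,"claw": 0.6},{"tx": 3,"ty": -44,"tz": 0,"ax": 0,"ay": 0,"az": 0,"claw": 0.6},{"tx": 2,"ty": -32,"tz": 0,"ax": 0,"ay": 0,"az": 0,"claw": 0.6}]}}

```text
time_s: 12.25
tcp_pos: [0.4777, 0.0691, 0.1041]
eef_rot: [180.0, 0.0, 170.0]
contact_force: [1.0, -0.5, 0.0]
gripper_width: 0.0703
```

Emit:
{"api": "step_arm", "payload": {"increments": [{"tx": 0,"ty": 0,"tz": 0,"ax": 0,"ay": 0,"az": 0,"claw": 0.6},{"tx": 0,"ty": 0,"tz": 0,"ax": 0,"ay": 0,"az": 0,"claw": 0.6}]}}

```text
time_s: 12.45
tcp_pos: [0.4783, 0.0708, 0.1039]
eef_rot: [180.0, 0.1, 169.9]
contact_force: [0.5, 0.6, 0.3]
gripper_width: 0.0701
```

```bash
python3 snap.py side bob3 465 230 30 110 3.5
python3 - <<'E'
from h import *
c=dict(np.load("last_side.npz")); W=cloud(c)
def st(x,y,w,lo,hi):
    q=W.reshape(-1,3); q=q[(abs(q[:,0]-x)<w)&(abs(q[:,1]-y)<w)&(q[:,2]>lo)&(q[:,2]<hi)]
    print(len(q),((q.max(0)+q.min(0))/2).round(4),np.ptp(q,axis=0).round(4), np.percentile(q[:,2],95)) 
st(.48,.07,.035,.0375,.042); st(.462,.331,.025,.024,.035)
E
```

```text
323 315 [0.4783935  0.07144487 0.10383766] [1.07185954 0.05556709 0.66819751]
218 [0.4777 0.0695 0.0397] [0.0444 0.0457 0.0044] 0.04058350813740381
233 [0.4608 0.3314 0.0273] [0.0309 0.0333 0.0061] 0.02910810411538538
```

View pics/bob3.png

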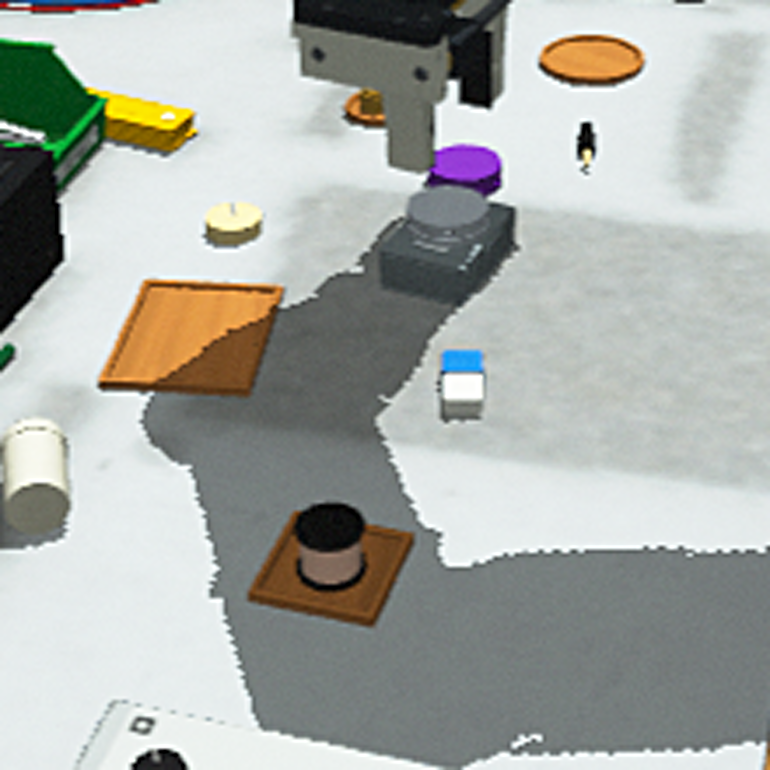

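The bobbin stands upright in the square tray at crop (330,550), and the disc is still on the box at (447,215). Next the disc.

Emit:
{"api": "step_arm", "payload": {"increments": [{"tx": 0,"ty": -1,"tz": -20,"ax": 0,"ay": 0,"az": 0,"claw": 0.6},{"tx": 0,"ty": 0,"tz": -20,"ax": 0,"ay": 0,"az": 0,"claw": 0.6},{"tx": 0,"ty": 0,"tz": -10,"ax": 0,"ay": 0,"az": 0,"claw": 0.6},{"tx": 0,"ty": 0,"tz": -5.5,"ax": 0,"ay": 0,"az": 0,"claw": 0.5},{"tx": 0,"ty": 0,"tz": 0,"ax": 0,"ay": 0,"az": 0,"claw": 0.3},{"tx": 0,"ty": 0,"tz": 0,"ax": 0,"ay": 0,"az": 0,"claw": 0.2}]}}

```text
time_s: 13.1
tcp_pos: [0.4783, 0.0707, 0.0481]
eef_rot: [180.0, 0.0, 170.0]
contact_force: [-0.1, -0.4, -0.2]
gripper_width: 0.0555
```

Emit:
{"api": "step_arm", "payload": {"increments": [{"tx": 0,"ty": 0,"tz": 0,"ax": 0,"ay": 0,"az": 0,"claw": 0.1},{"tx": 0,"ty": 0,"tz": 0,"ax": 0,"ay": 0,"az": 0,"claw": 0},{"tx": 0,"ty": 0,"tz": 0,"ax": 0,"ay": 0,"az": 0,"claw": -0.1},{"tx": 0,"ty": 0,"tz": 0,"ax": 0,"ay": 0,"az": 0,"claw": -0.2},{"tx": 0,"ty": 0,"tz": 0,"ax": 0,"ay": 0,"az": 0,"claw": -0.2},{"tx": 0,"ty": 0,"tz": 0,"ax": 0,"ay": 0,"az": 0,"claw": -0.2}], "newtons": 30}}

```text
time_s: 13.7
tcp_pos: [0.4781, 0.0702, 0.0482]
eef_rot: [180.0, 0.0, 170.0]
contact_force: [-0.8, -1.3, 6.5]
gripper_width: 0.0439
```

Emit:
{"api": "step_arm", "payload": {"increments": [{"tx": 0,"ty": 0,"tz": 2,"ax": 0,"ay": 0,"az": 0,"claw": -0.2},{"tx": 0,"ty": 0,"tz": 4,"ax": 0,"ay": 0,"az": 0,"claw": -0.2},{"tx": 0,"ty": 0,"tz": 10,"ax": 0,"ay": 0,"az": 0,"claw": -0.2},{"tx": 0,"ty": 0,"tz": 15,"ax": 0,"ay": 0,"az": 0,"claw": -0.2},{"tx": 0,"ty": 0,"tz": 15,"ax": 0,"ay": 0,"az": 0,"claw": -0.2},{"tx": 0,"ty": 0,"tz": 0,"ax": 0,"ay": 0,"az": 0,"claw": -0.2}]}}

```text
time_s: 14.3
tcp_pos: [0.4793, 0.0709, 0.096]
eef_rot: [179.9, 0.2, 170.0]
contact_force: [-0.5, 0.6, -2.1]
gripper_width: 0.0443
```

```bash
python3 snap.py side disc1 480 71 55 45 7
python3 - <<'E'
from h import *
c=dict(np.load("last_side.npz")); W=cloud(c)
q=W.reshape(-1,3); q=q[(abs(q[:,0]-.48)<.05)&(abs(q[:,1]-.07)<.06)&(q[:,2]>.022)&(q[:,2]<.029)]
print(len(q),cv2.minAreaRect((q[:,:2]*1000).astype(np.float32)))
E
```

```text
339 256 [0.47862476 0.07068646 0.09481931] [ 0.11694137  0.66890588 -2.14412352]
568 ((476.593994140625, 69.3277587890625), (77.2630386352539, 57.009300231933594), 80.31963348388672)
```

View pics/disc1.png

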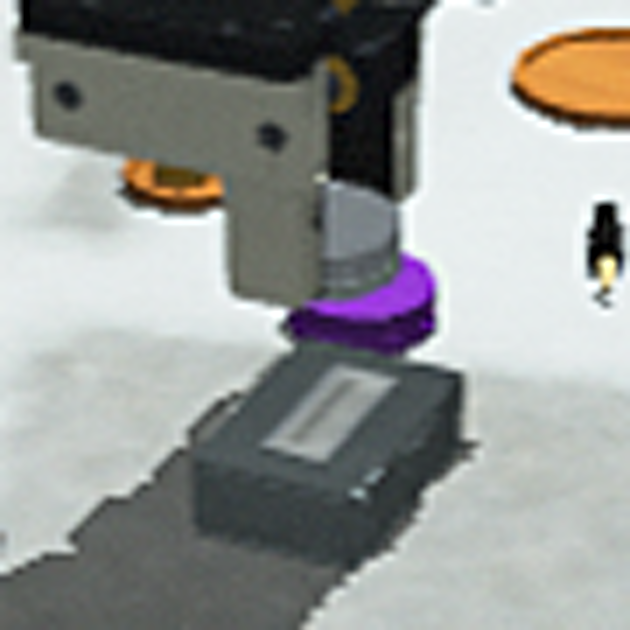

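The disc is lifted level at crop (358,235), and the box hasn't moved. Now to the large dish.

Emit:
{"api": "step_arm", "payload": {"increments": [{"tx": -2,"ty": -20,"tz": 0,"ax": 0,"ay": 0,"az": 0,"claw": -0.2},{"tx": -4,"ty": -40,"tz": 0,"ax": 0,"ay": 0,"az": 0,"claw": -0.2},{"tx": -4,"ty": -43,"tz": 0,"ax": 0,"ay": 0,"az": 0,"claw": -0.2},{"tx": -4,"ty": -43,"tz": 0,"ax": 0,"ay": 0,"az": 0,"claw": -0.2},{"tx": -4,"ty": -43,"tz": 0,"ax": 0,"ay": 0,"az": 0,"claw": -0.2},{"tx": -4,"ty": -43,"tz": 0,"ax": 0,"ay": 0,"az": 0,"claw": -0.2},{"tx": -4,"ty": -30,"tz": -20,"ax": 0,"ay": 0,"az": 0,"claw": -0.2},{"tx": -1.5,"ty": -15,"tz": -20,"ax": 0,"ay": 0,"az": 0,"claw": -0.2},{"tx": 0,"ty": 0,"tz": -15,"ax": 0,"ay": 0,"az": 0,"claw": -0.2},{"tx": 0,"ty": 0,"tz": 0,"ax": 0,"ay": 0,"az": 0,"claw": -0.2},{"tx": 0,"ty": 0,"tz": 0,"ax": 0,"ay": 0,"az": 0,"claw": -0.2}]}}

```text
time_s: 15.45
tcp_pos: [0.4501, -0.2067, 0.0384]
eef_rot: [-180.0, -0.1, 170.0]
contact_force: [0.7, 0.7, -1.9]
gripper_width: 0.044
```

Emit:
{"api": "step_arm", "payload": {"increments": [{"tx": 0.7,"ty": 0,"tz": -5,"ax": 0,"ay": 0,"az": 0,"claw": -0.2},{"tx": 0,"ty": 0,"tz": -3,"ax": 0,"ay": 0,"az": 0,"claw": -0.2},{"tx": 0,"ty": 0,"tz": -2,"ax": 0,"ay": 0,"az": 0,"claw": -0.2},{"tx": 0,"ty": 0,"tz": 0,"ax": 0,"ay": 0,"az": 0,"claw": -0.2},{"tx": 0,"ty": 0,"tz": 0,"ax": 0,"ay": 0,"az": 0,"claw": -0.2}]}}

```text
time_s: 15.95
tcp_pos: [0.4513, -0.2066, 0.0288]
eef_rot: [180.0, 0.0, 170.0]
contact_force: [-0.3, 0.8, -2.2]
gripper_width: 0.0441
```

Emit:
{"api": "step_arm", "payload": {"increments": [{"tx": 0,"ty": 0,"tz": -1,"ax": 0,"ay": 0,"az": 0,"claw": -0.2},{"tx": 0,"ty": 0,"tz": -1,"ax": 0,"ay": 0,"az": 0,"claw": -0.2},{"tx": 0,"ty": 0,"tz": -0.5,"ax": 0,"ay": 0,"az": 0,"claw": -0.2},{"tx": 0,"ty": 0,"tz": 0,"ax": 0,"ay": 0,"az": 0,"claw": -0.2},{"tx": 0,"ty": 0,"tz": 0,"ax": 0,"ay": 0,"az": 0,"claw": -0.2}]}}

```text
time_s: 16.45
tcp_pos: [0.4512, -0.2068, 0.0264]
eef_rot: [180.0, 0.0, 170.0]
contact_force: [-0.7, 1.1, 3.8]
gripper_width: 0.044
```

Contact (change of about 6 N). I release and return to the box.

Emit:
{"api": "step_arm", "payload": {"increments": [{"tx": 0,"ty": 0,"tz": 0,"ax": 0,"ay": 0,"az": 0,"claw": 0.1},{"tx": 0,"ty": 0,"tz": 0,"ax": 0,"ay": 0,"az": 0,"claw": 0.4},{"tx": 0,"ty": 0,"tz": 0,"ax": 0,"ay": 0,"az": 0,"claw": 0.4},{"tx": 0,"ty": 0,"tz": 12,"ax": 0,"ay": 0,"az": 0,"claw": 0.6},{"tx": 0,"ty": 0,"tz": 30,"ax": 0,"ay": 0,"az": 0,"claw": 1},{"tx": 2,"ty": 15,"tz": 35,"ax": 0,"ay": 0,"az": 0,"claw": 1},{"tx": 4,"ty": 43,"tz": 0,"ax": 0,"ay": 0,"az": 0,"claw": 1},{"tx": 4,"ty": 44,"tz": 0,"ax": 0,"ay": 0,"az": 0,"claw": 1},{"tx": 4,"ty": 44,"tz": 0,"ax": 0,"ay": 0,"az": 0,"claw": 1},{"tx": 4,"ty": 44,"tz": 0,"ax": 0,"ay": 0,"az": 0,"claw": 1},{"tx": 4,"ty": 44,"tz": 0,"ax": 0,"ay": 0,"az": 0,"claw": 1},{"tx": 4.5,"ty": 43,"tz": 0,"ax": 0,"ay": 0,"az": 0,"claw": 1}]}}

```text
time_s: 17.65
tcp_pos: [0.4776, 0.0722, 0.1033]
eef_rot: [180.0, 0.0, 170.0]
contact_force: [0.9, -0.4, -0.6]
gripper_width: 0.0879
```

Emit:
{"api": "step_arm", "payload": {"increments": [{"tx": 0,"ty": 0,"tz": 0,"ax": 0,"ay": 0,"az": 0,"claw": 1},{"tx": 0,"ty": 0,"tz": 0,"ax": 0,"ay": 0,"az": 0,"claw": 1},{"tx": 0,"ty": 0,"tz": 0,"ax": 0,"ay": 0,"az": 0,"claw": 1}]}}

```text
time_s: 17.95
tcp_pos: [0.4773, 0.0697, 0.1029]
eef_rot: [-180.0, -0.0, 170.0]
contact_force: [-0.4, 0.5, -0.4]
gripper_width: 0.0872
```

```bash
python3 snap.py side disc2 470 -60 30 80 5
python3 - <<'E'
from h import *
c=dict(np.load("last_side.npz")); W=cloud(c); Q=W.reshape(-1,3)
q=Q[(abs(Q[:,0]-.451)<.027)&(abs(Q[:,1]+.207)<.027)&(Q[:,2]>.013)&(Q[:,2]<.03)]
print("disc",len(q),((q.max(0)+q.min(0))/2).round(4),np.ptp(q,axis=0).round(4),np.percentile(q[:,2],[5,50,95]).round(4))
q=Q[(abs(Q[:,0]-.485)<.03)&(abs(Q[:,1]+.023)<.027)&(Q[:,2]>.008)&(Q[:,2]<.02)]
print("purple",len(q),((q.max(0)+q.min(0))/2).round(4),np.ptp(q,axis=0).round(4))
E
```

```text
359 238 [0.47733019 0.06937389 0.10298302] [ 0.14978345 -0.55191413  0.1632644 ]
disc 150 [ 0.4507 -0.2067  0.0166] [0.0453 0.0528 0.007 ] [0.0137 0.0168 0.0186]
purple 215 [ 0.4913 -0.0253  0.0123] [0.0427 0.0479 0.0086]
```

View pics/disc2.png

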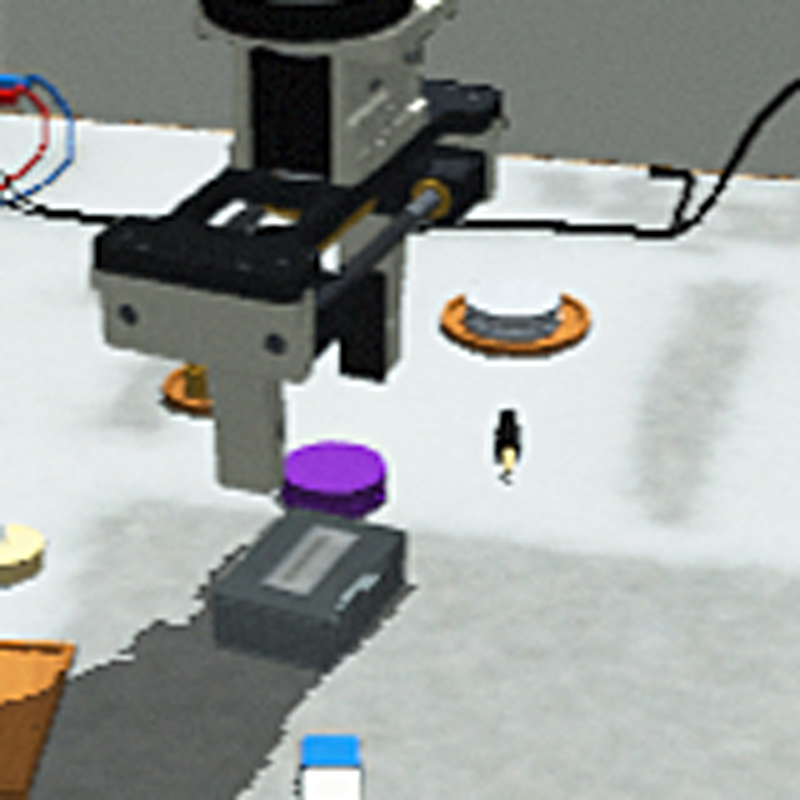

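The disc lies flat in the large dish (crop (515,320)). Purple disc's edge is at y≈-2 mm, clear of the finger path. I descend around the box.

Emit:
{"api": "step_arm", "payload": {"increments": [{"tx": 0.3,"ty": 0.6,"tz": -20,"ax": 0,"ay": 0,"az": 0,"claw": 1},{"tx": 0,"ty": 0,"tz": -20,"ax": 0,"ay": 0,"az": 0,"claw": 1},{"tx": 0,"ty": 0,"tz": -8,"ax": 0,"ay": 0,"az": 0,"claw": 1},{"tx": 0,"ty": 0,"tz": 0,"ax": 0,"ay": 0,"az": 0,"claw": 1},{"tx": 0,"ty": 0,"tz": 0,"ax": 0,"ay": 0,"az": 0,"claw": 1}]}}

```text
time_s: 18.5
tcp_pos: [0.4783, 0.0704, 0.0556]
eef_rot: [-180.0, 0.0, 170.0]
contact_force: [0.2, -0.1, 0.0]
gripper_width: 0.0879
```

Emit:
{"api": "step_arm", "payload": {"increments": [{"tx": 0,"ty": 0,"tz": -8,"ax": 0,"ay": 0,"az": 0,"claw": 1},{"tx": 0,"ty": 0,"tz": -8,"ax": 0,"ay": 0,"az": 0,"claw": 1},{"tx": 0,"ty": 0,"tz": -8,"ax": 0,"ay": 0,"az": 0,"claw": 1},{"tx": 0,"ty": 0,"tz": -8,"ax": 0,"ay": 0,"az": 0,"claw": 1},{"tx": 0,"ty": 0,"tz": 0,"ax": 0,"ay": 0,"az": 0,"claw": 0.9},{"tx": 0,"ty": 0,"tz": 0,"ax": 0,"ay": 0,"az": 0,"claw": 0.8},{"tx": 0,"ty": 0,"tz": 0,"ax": 0,"ay": 0,"az": 0,"claw": 0.7},{"tx": 0,"ty": 0,"tz": 0,"ax": 0,"ay": 0,"az": 0,"claw": 0.5},{"tx": 0,"ty": 0,"tz": 0,"ax": 0,"ay": 0,"az": 0,"claw": 0.4},{"tx": 0,"ty": 0,"tz": 0,"ax": 0,"ay": 0,"az": 0,"claw": 0.4}]}}

```text
time_s: 19.5
tcp_pos: [0.4781, 0.0709, 0.0234]
eef_rot: [180.0, 0.0, 170.0]
contact_force: [0.5, 0.2, 0.2]
gripper_width: 0.0739
```

Gripped at 73.9 mm (74 expected). I lift, turn 19° and carry it over.

Emit:
{"api": "step_arm", "payload": {"increments": [{"tx": 0,"ty": 0,"tz": 3,"ax": 0,"ay": 0,"az": 0,"claw": 0.4},{"tx": 0,"ty": 0,"tz": 10,"ax": 0,"ay": 0,"az": 0,"claw": 0.4},{"tx": 0,"ty": 0,"tz": 20,"ax": 0,"ay": 0,"az": 0,"claw": 0.4},{"tx": 0,"ty": 0,"tz": 20,"ax": 0,"ay": 0,"az": 0,"claw": 0.4},{"tx": 11,"ty": 10,"tz": 0,"ax": 0,"ay": 0,"az": 3.2,"claw": 0.4},{"tx": 20,"ty": 19,"tz": 0,"ax": 0,"ay": 0,"az": 3.2,"claw": 0.4},{"tx": 25,"ty": 24,"tz": 0,"ax": 0,"ay": 0,"az": 3.2,"claw": 0.4},{"tx": 25,"ty": 24,"tz": 0,"ax": 0,"ay": 0,"az": 3.2,"claw": 0.4},{"tx": 20,"ty": 18,"tz": 0,"ax": 0,"ay": 0,"az": 3.2,"claw": 0.4},{"tx": 10,"ty": 10,"tz": -10,"ax": 0,"ay": 0,"az": 3.2,"claw": 0.4},{"tx": 0,"ty": 0,"tz": -15,"ax": 0,"ay": 0,"az": 0,"claw": 0.4},{"tx": 0,"ty": 0,"tz": 0,"ax": 0,"ay": 0,"az": 0,"claw": 0.4}], "newtons": 30}}

```text
time_s: 20.7
tcp_pos: [0.5879, 0.1755, 0.0498]
eef_rot: [-179.9, -0.2, -170.8]
contact_force: [-0.2, -0.4, -0.8]
gripper_width: 0.074
```

```bash
python3 snap.py side box1 560 150 30 60 6
```

```text
286 283 [0.58822996 0.17544391 0.05083143] [ 0.59930718 -0.33878427 -0.88003519]
```

View pics/box1.png

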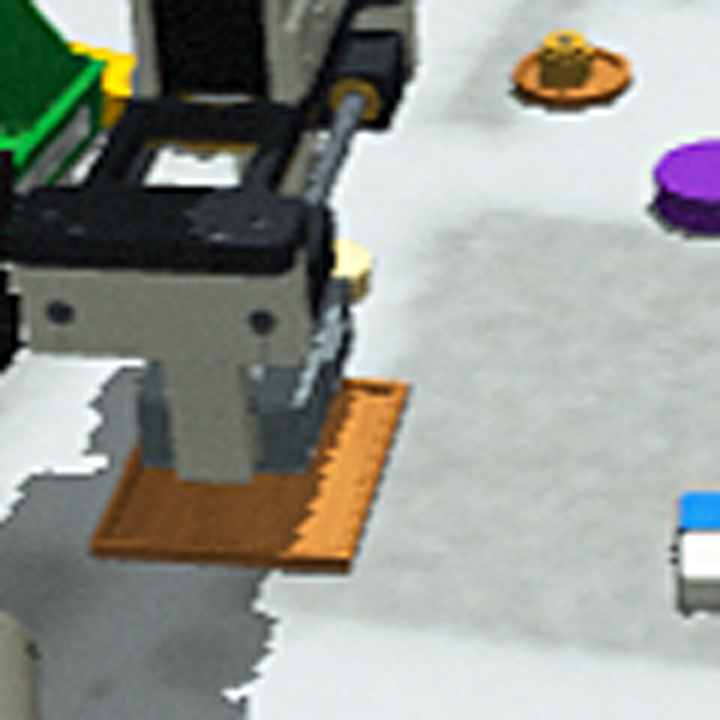

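The box is held level and lined up above the oblong tray at crop (240,420). I lower it.

Emit:
{"api": "step_arm", "payload": {"increments": [{"tx": 0.7,"ty": 0.5,"tz": -9,"ax": 0,"ay": 0,"az": 0,"claw": 0.4},{"tx": 0,"ty": 0,"tz": -8,"ax": 0,"ay": 0,"az": 0,"claw": 0.4},{"tx": 0,"ty": 0,"tz": -4,"ax": 0,"ay": 0,"az": 0,"claw": 0.4},{"tx": 0,"ty": 0,"tz": -1,"ax": 0,"ay": 0,"az": 0,"claw": 0.4},{"tx": 0,"ty": 0,"tz": 0,"ax": 0,"ay": 0,"az": 0,"claw": 0.4},{"tx": 0,"ty": 0,"tz": 0,"ax": 0,"ay": 0,"az": 0,"claw": 0.4}]}}

```text
time_s: 21.35
tcp_pos: [0.5898, 0.1764, 0.0294]
eef_rot: [180.0, 0.0, -170.8]
contact_force: [0.3, -0.2, 0.2]
gripper_width: 0.0741
```

Emit:
{"api": "step_arm", "payload": {"increments": [{"tx": -0.5,"ty": 0,"tz": -1.5,"ax": 0,"ay": 0,"az": 0,"claw": 0.4},{"tx": 0,"ty": 0,"tz": -1,"ax": 0,"ay": 0,"az": 0,"claw": 0.4},{"tx": 0,"ty": 0,"tz": -0.5,"ax": 0,"ay": 0,"az": 0,"claw": 0.4},{"tx": 0,"ty": 0,"tz": 0,"ax": 0,"ay": 0,"az": 0,"claw": 0.4},{"tx": 0,"ty": 0,"tz": 0,"ax": 0,"ay": 0,"az": 0,"claw": 0.4}]}}

```text
time_s: 21.85
tcp_pos: [0.5892, 0.1764, 0.0264]
eef_rot: [180.0, 0.0, -170.8]
contact_force: [-1.9, -0.1, 3.8]
gripper_width: 0.0738
```

Contact. I release, lift and back the arm away.

Emit:
{"api": "step_arm", "payload": {"increments": [{"tx": 0,"ty": 0,"tz": 0,"ax": 0,"ay": 0,"az": 0,"claw": 0.7},{"tx": 0,"ty": 0,"tz": 0,"ax": 0,"ay": 0,"az": 0,"claw": 0.95},{"tx": 0,"ty": 0,"tz": 0,"ax": 0,"ay": 0,"az": 0,"claw": 0.95},{"tx": 0,"ty": 0,"tz": 0,"ax": 0,"ay": 0,"az": 0,"claw": 0.95},{"tx": 0,"ty": 0,"tz": 10,"ax": 0,"ay": 0,"az": 0,"claw": 0.95},{"tx": 0,"ty": 0,"tz": 30,"ax": 0,"ay": 0,"az": 0,"claw": 0.95},{"tx": 0,"ty": 0,"tz": 40,"ax": 0,"ay": 0,"az": 0,"claw": 0.95},{"tx": 0,"ty": 0,"tz": 40,"ax": 0,"ay": 0,"az": 0,"claw": 0.95},{"tx": -20,"ty": -45,"tz": 40,"ax": 0,"ay": 0,"az": 0,"claw": 0.95},{"tx": -20,"ty": -45,"tz": 40,"ax": 0,"ay": 0,"az": 0,"claw": 0.95},{"tx": -20,"ty": -45,"tz": 0,"ax": 0,"ay": 0,"az": 0,"claw": 0.95},{"tx": -20,"ty": -45,"tz": 0,"ax": 0,"ay": 0,"az": 0,"claw": 0.95}]}}

```text
time_s: 23.05
tcp_pos: [0.5172, 0.0144, 0.2112]
eef_rot: [180.0, 0.2, -170.7]
contact_force: [0.0, -1.4, -0.2]
gripper_width: 0.0851
```

Emit:
{"api": "step_arm", "payload": {"increments": [{"tx": -10,"ty": -48,"tz": 0,"ax": 0,"ay": 0,"az": 0,"claw": 0.95},{"tx": -10,"ty": -48,"tz": 0,"ax": 0,"ay": 0,"az": 0,"claw": 0.95},{"tx": -10,"ty": -48,"tz": 0,"ax": 0,"ay": 0,"az": 0,"claw": 0.95},{"tx": -10,"ty": -48,"tz": 0,"ax": 0,"ay": 0,"az": 0,"claw": 0.95},{"tx": -5,"ty": -48,"tz": 0,"ax": 0,"ay": 0,"az": 0,"claw": 0.95},{"tx": 0,"ty": -48,"tz": 0,"ax": 0,"ay": 0,"az": 0,"claw": 0.95},{"tx": 0,"ty": -48,"tz": 0,"ax": 0,"ay": 0,"az": 0,"claw": 0.95},{"tx": 0,"ty": -48,"tz": 0,"ax": 0,"ay": 0,"az": 0,"claw": 0.95},{"tx": 0,"ty": -48,"tz": 0,"ax": 0,"ay": 0,"az": 0,"claw": 0.95},{"tx": 0,"ty": 0,"tz": 0,"ax": 0,"ay": 0,"az": 0,"claw": 0.95}]}}

```text
time_s: 24.05
tcp_pos: [0.4717, -0.4214, 0.209]
eef_rot: [-180.0, -0.1, -171.0]
contact_force: [-2.0, 1.1, -0.3]
gripper_width: 0.0853
```

Run:
```python
from h import *
c=optics.capture("top"); cv2.imwrite("pics/topend.png",c["image"]); W=cloud(c); Q=W.reshape(-1,3); o=cloud(dict(np.load("top0.npz"))).reshape(-1,3)
def st(n,Q,x,y,w,lo,hi):
    q=Q[(abs(Q[:,0]-x)<w)&(abs(Q[:,1]-y)<w)&(Q[:,2]>lo)&(Q[:,2]<hi)]
    if not len(q): print(n,0);return
    b=cv2.minAreaRect((q[:,:2]*1000).astype(np.float32)); A=np.c_[q[:,:2],np.ones(len(q))]
    s=np.linalg.lstsq(A,q[:,2],rcond=None)[0]
    print(n,len(q),np.round(b[0],1),np.round(b[1],1),round(b[2],1),"z",np.median(q[:,2]).round(4),"slope",s[:2].round(3))
st("nut",Q,.5715,-.103,.03,.0145,.03); st("bob",Q,.462,.331,.03,.022,.04); st("disc",Q,.451,-.207,.04,.013,.03); st("box",Q,.589,.176,.06,.022,.04)
for n,X in(("before",o),("after",Q)): st("weight "+n,X,.605,.063,.03,.006,.02); st("eraser "+n,X,.441,.185,.03,.008,.02)
print(r.get_state()["tcp_pos"],r.get_state()["contact_force"],r.get_state()["time_s"])
```

```text
nut 78 [ 572.2 -100.8] [17.4 17.7] 44.2 z 0.0193 slope [ 0.079 -0.058]
bob 232 [461.9 333.2] [30.5 29.7] 24.1 z 0.028 slope [-0.05   0.002]
disc 479 [ 452.1 -205. ] [44.9 45. ] 19.8 z 0.0175 slope [0.015 0.001]
box 1133 [589.3 178.2] [56.9 74.3] 8.6 z 0.0284 slope [-0.003  0.001]
weight before 229 [609.   64.5] [30.5 32. ] 88.9 z 0.0109 slope [-0.008  0.012]
eraser before 245 [440.2 186.7] [20.3 41.9] 14.5 z 0.0121 slope [0.026 0.002]
weight after 229 [608.9  64.5] [30.5 32.7] 88.3 z 0.011 slope [-0.001  0.009]
eraser after 241 [440.1 186.7] [20.5 41.7] 14.3 z 0.0118 slope [-0.005  0.   ]
[ 0.47170091 -0.41922122  0.20890406] [-0.99739281  0.5984676   0.52538186] 24.1
```

View pics/topend.png

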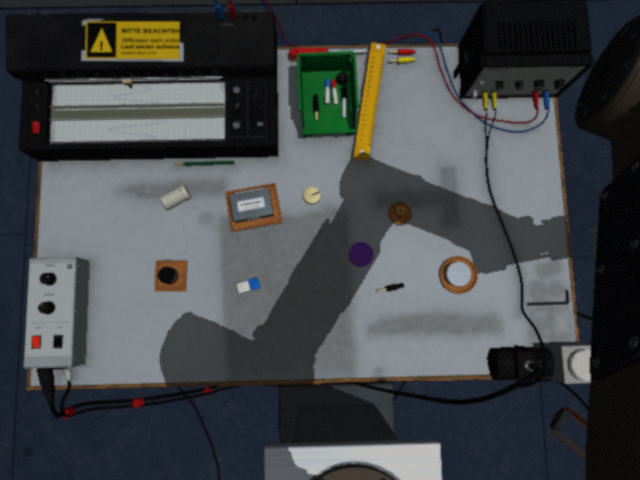

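All four parts are in their nests: box (252,205), bobbin (168,275), nut (400,212) and disc (458,273). The weight and eraser are unmoved.

```bash
python3 -c "
from plant import r
print(r.close_job())"
```

```text
the job is handed in; nothing more can be done
None
```

I took the pile apart from the top down and set each part in its own nest. The job is handed in at about 24 s robot time; `close_job` gave no verdict.

| Part | Nest | Measured centre offset | Measured top height (expected) |
|---|---|---|---|
| Nut | small round dish | about 2 mm | 19.3 mm (19) |
| Bobbin | square tray | about 2 mm | 28.0 mm (27) |
| Disc | large round dish | about 2 mm | 17.5 mm (17) |
| Box | oblong tray | about 2 mm | 28.4 mm (28) |

- **Box alignment:** its long side is within about 1° of the tray's.
- **Bystanders:** the weight and eraser moved 0.1 mm at most.
- **Arm:** it stands clear of everything, with TCP at 0.21 m height.

- **Grip readings:** the bobbin's grip width read 27.7 mm and the disc's about 44 mm, against 31 and 46 mm across. Both lifted level, so I went on.
- **Nut and bobbin tilt:** the depth fits on their tops gave slopes of 0.05–0.1. I put that down to the nut's stepped top and edge pixels, because both look upright in the pictures and their heights are right. The tilt of these two is therefore not measured as closely as that of the disc and box, which read flat.

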